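# Brush out a leaning dispensing measure

## Robot

A 6-joint arm with a two-finger parallel gripper is mounted at the origin on a cart in front of the work surface, level with it; the furniture and walls round the work are solid. World frame = base frame: x ahead of the robot, y to its left, z up, the work surface at z = 0. Lengths are in mm, angles in rad, forces in N, time in s.
With the tool pointing down it reaches from about 350 to 950 mm from the base axis. Payload 17.4 kg.
Tool frame: the origin (TCP) lies at the very end of the fingers, on their centre line; the grasp point (between the pads) lies 19 mm behind it; z points along the fingers, x is the direction in which the jaws open and shut, and the axes are right-handed (so a half turn about z gives the same grasp; the last joint's range is limited). The gripper opens to 93 mm and grips with 3 to 60 N. Pads are 15 mm wide; open, the fingers measure 128 mm over their backs; the gripper's body (75 mm by 188 mm) begins 65 mm behind the grasp point.
Start: joints at [-1.305, 0.116, 1.442, -0, 1.584, -0.038], TCP at [201.916, -644.098, 218.646] pointing down, gripper open.
Joint ranges: [-2.83, 2.83], [-0.83, 2.19], [0.07, 2.5], [-1.14, 4.28], [0.01, 3], [-2.97, 2.97]. Speed limits (rad/s): [1.89, 1.89, 2.22, 3.14, 3.14, 3.14].

## Interface

Orientations are given as a rotation vector (axis times angle).
In Python, from cell import monitor, cams, workorder gives the robot as it stands. The module is installed in compiled form; this text tells all that it offers.
- The arm moves only by the tool drive_tool, never from a script. Its argument "moves" is a list that holds one entry, the list of rows, each a list of 7 numbers: the shift along the world's x, y, z as a fraction of full scale, then the turn, a rotation vector about the world's x, y, z as a fraction of full scale, then the opening, from -1 (shut) to 1 (fully open). A call has 1 to 5 rows; each row is the pose to reach, as a shift and turn from the pose measured when the call began, turning the shorter way round; what a row does not reach only later rows make up. Full scale, the value 1, is 12 cm for a shift and 180 degrees for a turn. A row lasts 1/10 s, in which the tool goes at most 50 mm and 8.59 degrees, less where a joint would pass 70% of its speed; a pose out of reach is approached as far as the arm can. A call with a number of a shift or a turn outside -1 to 1 is refused whole. A call with a gripper value outside its range is refused whole. The fingers move at their own pace and stop on an object; the grip force is fixed at half the most. Time passes only in rows, so rows that repeat a pose let the fingers close. It gives the time, the measured TCP pose, the force and the opening at its end, in the units of the state.
- monitor.state(): the state, without advancing time (a new reading comes with each control period).
- cams.snapshot(name): name is "scene" or "top" or "wrist"; returns a dict with "frame" (420x560x3 uint8, blue, green, red), "range_z" (420x560 float32, mm along the optical axis (not along the pixel's ray), 0 where there is no reading), "camera_matrix" (3x3 intrinsics, pixels), "k1" (the pictures are not rectified: a ray, as slopes to the right and down, at radius r is drawn at 1 + k1 r^2 times it, then the intrinsics apply), "R" (3x3) and "t" (3): a world point X has camera coordinates R X + t. Camera axes: x right, y down, z forward; pixel columns grow to the right and rows downward; lengths in mm; the calibration is good to about 2 mm. A picture is of the moment at which its call begins.
- workorder.close_job(): hands the job in, once; it reports no verdict.
The state is a dict: "time_s": time; "joint_positions": joint angles; "qd": joint speeds; "joint_torque": joint torques, N m; "tool_pos": TCP position; "eef_rot": TCP orientation; "wrist_force": force on the tool from outside, world axes, zero at the start; "ft_torque": the same for the moment, N m; "width": finger opening in mm.
Only numpy, scipy, OpenCV 4.12 (cv2) and the standard library are available. Lean on these libraries where they do the work, as an engineer would, in place of code of your own. Each camera call takes 0.05 s, during which the arm holds its last target. There are 200 camera calls.

## Task

Take the bottle brush from its pot and brush out the metal measure that leans in the stand: go down until the brush end presses gently on the bottom, three times in all, drawing the brush up until the top of its bristles reaches the rim between the presses. Nobody noted how far the brush's adjustable stem is pulled out, so feel for the bottom and do not ram it. Then put the brush back upright and fully home in its pot, let go, and leave the other things where they stand.

Things in the scene. Friction and masses are not known exactly. Their poses are not given: they have to be found in the camera images.
- brush: bottle brush, loose, 0.1 kg; origin on its axis at the underside of its round grey flange (diameter 50), z up the handle. White handle 22 (x) by 14 (y) mm, from z = 8 to 72. Below: plug 34 wide, 8 deep; wire stem; white bristle head 28 wide, 42 long. The stem is adjustable and locked: the brush end lies anywhere from 108 to 124 mm below the origin, unreported
- brush_grip (a point): middle of the brush's handle, on its axis, 45 mm above the flange's underside; axes as the brush's. The bristle head at the other end has an end tuft (16 to 10 mm wide, 6 long) that springs in by up to 6 mm, about 1 N per mm, before it is solid
- measure_floor: inner floor of the metal measure (a straight round beaker fixed in the grey stand). Origin at the centre of the floor's upper face, z along the measure's axis out of its mouth; the axis leans 0.32 rad from vertical, roughly towards the robot. Inner diameter 44, outer 52 (rim bead 55), depth from rim to floor 95 mm
- mouth (a point): centre of the measure's open mouth, in the plane of the rim, 95 mm up the axis from the floor
- measure: the grey stand that carries the measure, fixed; base 94 (x) by 94 (y) by 12 mm, origin under the centre of its base, z up; the measure leans to its -x. Two steel posts beside the measure reach up to 92 mm
- pot: brush pot, fixed: a closed square white canister 88 by 88 mm, 142 mm high, with a grey lid; origin at the centre of its underside. The brush hangs in it by its flange, which lies flat on the lid
- pot_hole (a point): centre of the round hole (diameter 38) in the pot's lid, at the lid's upper face; the flange underside lies here when the brush is home
- tablet_jar: bystander: tablet jar, diameter 47, 76 high, origin at its underside
- small_vial: bystander: small glass vial with a metal cap, diameter 26, 53 high, origin at its underside
- small_carton: bystander: medicine carton 47 by 61 by 76 high, origin at its underside
Mind the look-alikes: they are no part of the job. Leave any blue or yellow look-alike of the brush alone.

How it is judged (in metres and radians):
On the way, in this order (a step that is already met when the one before it is completed fails the run):
1. the brush end presses on the floor of the measure, first time (contact force between brush and measure_floor above 1.5 N), for 0.1 s.
2. the brush is drawn up along the inside until the top of its bristles reaches the rim (flange underside at least 152 mm from the floor, within 30 mm of the measure's axis) (z of brush in the frame of measure_floor above 0.152 m and x of brush in the frame of measure_floor between -0.03 and 0.03 m and y of brush in the frame of measure_floor between -0.03 and 0.03 m).
3. the brush end presses on the floor of the measure, second time (contact force between brush and measure_floor above 1.5 N), for 0.1 s.
4. the brush is drawn up along the inside until the top of its bristles reaches the rim (flange underside at least 152 mm from the floor, within 30 mm of the measure's axis) (all of step 2).
5. the brush end presses on the floor of the measure, third time (contact force between brush and measure_floor above 1.5 N), for 0.1 s.
At the end, for the whole second after the job is handed in: the brush hangs at rest in its pot, upright (within 0.07 rad), its flange flat on the lid (within 3 mm) and within 6 mm of the hole's centre (horizontal distance between brush and pot_hole below 0.006 m and z of brush in the frame of pot_hole between -0.003 and 0.003 m and angle between brush's own z axis and vertical below 0.07 rad and linear speed of brush below 0.02 m/s); the robot touches nothing.
It fails at once if the brush was pressed on the measure or its floor with more than 25 N (contact force between brush and measure above 25 N).
It fails at once if tablet_jar was moved more than 25 mm or tipped (distance of tablet_jar from where it was at the start of the episode above 0.025 m or angle between tablet_jar's own z axis and vertical above 0.4 rad).
It fails at once if small_vial was moved more than 25 mm or tipped (distance of small_vial from where it was at the start of the episode above 0.025 m or angle between small_vial's own z axis and vertical above 0.4 rad).
It fails at once if small_carton was moved more than 25 mm or tipped (distance of small_carton from where it was at the start of the episode above 0.025 m or angle between small_carton's own z axis and vertical above 0.4 rad).
It also fails if it takes over 72 s, if anything falls off the work surface, if the arm or the gripper's body presses on something with over 40 N, if the wrist force passes 120 N, or if a joint passes its speed limit or range.

## Working session

There is one attempt and no reset: what is moved stays moved. The work goes in short steps, Python scripts to look and compute and a tool call to move; the robot and the scene stay as the last step left them, time stands still between calls to the robot, and variables do not carry over. Pictures are saved under pics/ and viewed, about 8 in all and at most 12, crops included, and the job is handed in when it is done.

Besides the shell and the picture viewer there is one more tool, called as name(argument=value, ...) on one line, values as JSON. drive_tool: Moves the arm, as the interface text tells. Its arguments: {"type":"object","properties":{"moves":{"type":"array"}},"required":["moves"]}

```bash
mkdir -p pics; cat > h.py <<'E'
import numpy as np, cv2, pickle
from cell import monitor, cams, workorder
def snap(n):
    s=cams.snapshot(n); pickle.dump(s,open(f'{n}.pkl','wb')); return s
def load(n): return pickle.load(open(f'{n}.pkl','rb'))
def cloud(s):
    K=np.array(s['camera_matrix'],float);h,w=s['range_z'].shape
    v,u=np.mgrid[:h,:w]
    d=np.stack([(u-K[0,2])/K[0,0],(v-K[1,2])/K[1,1]],-1); k=s['k1']; q=d.copy()
    for _ in range(20): q=d/(1+k*(q**2).sum(-1,keepdims=True))
    z=s['range_z'][...,None].astype(float)
    P=np.concatenate([q*z,z],-1)
    W=(P-np.array(s['t']).ravel())@np.array(s['R'])
    W[s['range_z']<=0]=np.nan
    return W
def proj(s,X):
    K=np.array(s['camera_matrix'],float);c=np.atleast_2d(X)@np.array(s['R']).T+np.array(s['t']).ravel()
    q=c[:,:2]/c[:,2:];q=q*(1+s['k1']*(q**2).sum(1,keepdims=True))
    return np.c_[q[:,0]*K[0,0]+K[0,2],q[:,1]*K[1,1]+K[1,2]]
E
python3 - <<'E'
from h import *
a=[]
for n in ['scene','top']:
    s=snap(n); a.append(s['frame']); print(n,s['camera_matrix'],s['k1'],-np.array(s['R']).T@np.array(s['t']).ravel())
    cv2.imwrite(f'pics/{n}0.png',cv2.resize(s['frame'],(800,600)))
print(monitor.state())
E
```

```text
scene [[472.53648287   0.         289.45991669]
 [  0.         472.53648287 211.84330815]
 [  0.           0.           1.        ]] 0.05171624561970308 [-221.55478531  757.68467957 1235.00362229]
top [[409.24481      0.         282.51743412]
 [  0.         409.24481    210.30786129]
 [  0.           0.           1.        ]] -0.09538222104187526 [ 359.30985918   -4.05414203 1259.8367112 ]
{'time_s': 0.1, 'joint_positions': array([-1.30480762e+00,  1.16454828e-01,  1.44216261e+00, -2.38823094e-05,
        1.58397355e+00, -3.77840656e-02]), 'qd': array([-2.53149967e-03,  8.24361813e-04,  4.06587329e-04,  6.98615811e-04,
       -3.44546156e-06, -2.13120851e-03]), 'joint_torque': array([ 2.41752925e-03, -7.22883797e+01, -6.23864579e+01,  7.81229138e-02,
        2.27223389e-02, -7.78640401e-05]), 'tool_pos': array([ 201.85996202, -643.9406737 ,  217.98992318]), 'eef_rot': array([-2.53149198e+00,  1.85939975e+00,  1.25100388e-03]), 'wrist_force': array([ 0.08666859, -0.20833247,  0.20310655]), 'ft_torque': array([ 0.00703205, -0.01217201,  0.01034313]), 'width': 93.13354020807499}
```

View pics/scene0.png

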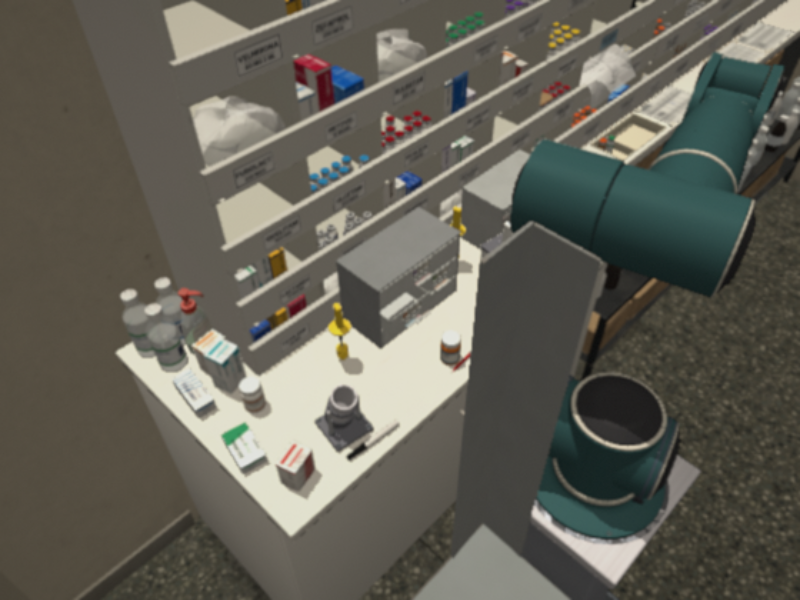

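View pics/top0.png

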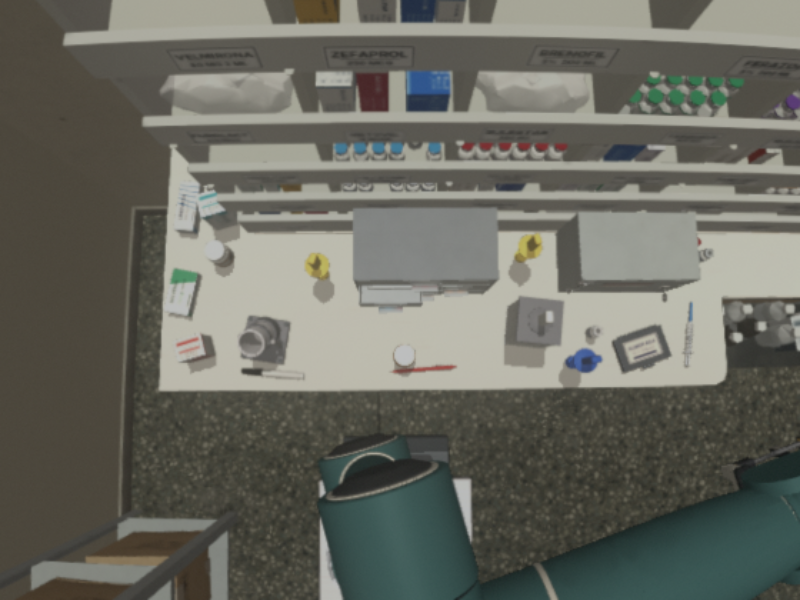

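The top view shows the pot with the white-handled brush at about (537,320) and the measure in its stand at about (262,340). The blue look-alike is at (585,360), with the vial at (594,331) beside it. The jar is at (404,355) and the carton at (190,347).

```bash
python3 - <<'E'
from h import *
s=load('top');W=cloud(s);f=s['frame']
A=cv2.resize(f[195:265,345,None] if 0 else f[195:275,340:440],(500,400),interpolation=cv2.INTER_CUBIC)
B=cv2.resize(f[205:285,155:215],(300,400),interpolation=cv2.INTER_CUBIC)
cv2.imwrite('pics/crop1.png',np.hstack([A,B]))
for n,(r0,r1,c0,c1) in dict(pot=(195,260,345,400),meas=(215,260,155,215)).items():
    P=W[r0:r1,c0:c1].reshape(-1,3);P=P[np.isfinite(P).all(1)]
    for lo,hi in ([(130,139),(139,147),(147,154),(154,180),(180,250)] if n=='pot' else [(-5,5),(8,16),(20,60),(60,85),(85,97),(97,125)]):
        Q=P[(P[:,2]>lo)&(P[:,2]<hi)]
        if len(Q): print(n,lo,hi,len(Q),Q.mean(0).round(1),Q.min(0).round(1),Q.max(0).round(1))
# pot lid square
m=(abs(W[...,2]-142)<5); m[:, :345]=0; m[:,400:]=0; m[:195]=0; m[260:]=0
pts=W[m][:,:2].astype(np.float32); print(cv2.minAreaRect(pts))
m=(abs(W[...,2]-12)<5); m[:, :155]=0; m[:,210:]=0; m[:205]=0; m[265:]=0
pts=W[m][:,:2].astype(np.float32); print(cv2.minAreaRect(pts))
E
```

```text
pot 130 139 77 [ 470.1 -275.3  137.6] [ 420.8 -331.   131.6] [ 542.2 -194.8  139. ]
pot 139 147 754 [ 468.9 -282.1  142.3] [ 423.1 -331.   139. ] [ 518.5 -234.6  147. ]
pot 147 154 92 [ 469.4 -277.   149.3] [ 433.9 -320.2  147. ] [ 542.4 -195.   153.9]
pot 154 180 21 [ 482.2 -261.6  165.3] [ 458.9 -282.4  154.5] [ 542.6 -189.4  179. ]
pot 180 250 76 [ 477.8 -268.8  205.9] [ 459.1 -288.5  181.7] [ 543.  -184.4  218.5]
meas -5 5 1593 [ 4.519e+02  2.810e+02 -4.000e-01] [380.9 188.6  -5. ] [518.4 376.9   5. ]
meas 8 16 357 [431.9 264.8  11.8] [381.  225.7   8. ] [497.7 325.8  16. ]
meas 20 60 181 [460.5 268.1  43.8] [381.  240.9  20.2] [492.2 297.5  59.6]
meas 60 85 96 [447.4 275.1  71.6] [422.8 240.5  60.9] [486.  298.7  85. ]
meas 85 97 63 [437.3 271.2  91.4] [416.9 241.6  85. ] [471.4 315.7  97. ]
meas 97 125 197 [437.8 275.6 110.5] [407.1 246.4  97.2] [470.7 305.1 124.9]
((469.7907409667969, -283.2337951660156), (88.0198974609375, 88.50223541259766), 83.1430892944336)
((456.811279296875, 263.55157470703125), (124.11918640136719, 181.60446166992188), 89.74008178710938)
```

View pics/crop1.png

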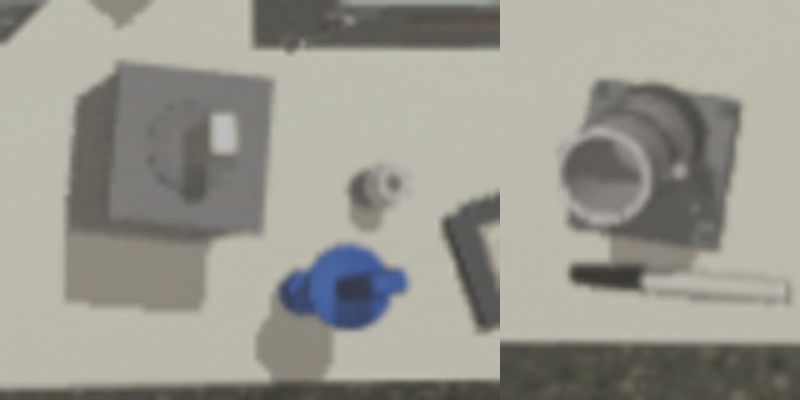

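The left crop shows the white handle's top at crop (223,133) above the grey lid, with its long side running along world x. The right crop shows the measure's mouth at (605,175), leaning towards the robot over the stand. The stand corners are at about (597,82), (740,100), (718,250) and (568,225).

```bash
cat >> h.py <<'E'
from scipy.spatial.transform import Rotation as Ro
from scipy.optimize import least_squares
def rows(p,R,st=None):
    st=st or monitor.state(); d=(np.array(p)-st['tool_pos'])
    r=(R*Ro.from_rotvec(st['eef_rot']).inv()).as_rotvec()
    print('shift mm',d.round(1),'frac',(d/120).round(4),'turn frac',(r/np.pi).round(4),'deg',np.degrees(np.linalg.norm(r)).round(2))
def rotcols(jx,z):
    z=np.array(z,float);z/=np.linalg.norm(z);x=np.array(jx,float);x-=z*(x@z);x/=np.linalg.norm(x)
    return Ro.from_matrix(np.c_[x,np.cross(z,x),z])
E
python3 - <<'E'
from h import *
st=monitor.state();print(Ro.from_rotvec(st['eef_rot']).as_matrix().round(3))
s=load('top');W=cloud(s)
def at(px):  # backproject crop/view pixel to height
    pass
def ray(u,v,h):
    K=s['camera_matrix'];d=np.array([(u-K[0,2])/K[0,0],(v-K[1,2])/K[1,1]]);q=d.copy()
    for _ in range(20): q=d/(1+s['k1']*(q@q))
    C=-s['R'].T@np.array(s['t']).ravel(); g=s['R'].T@np.array([*q,1]); return C+g*(h-C[2])/g[2]
print('handle top',ray(340+223/5-.5,195+133/5-.5,214))
print('mouth',ray(155+105/5-.5,205+175/5-.5,107))
for c in [(597,82),(740,100),(718,250),(568,225)]: print('stand',ray(155+(c[0]-500)/5-.5,205+c[1]/5-.5,12).round(1))
for n,(r0,r1,c0,c1) in dict(blue=(235,270,390,430),jar=(235,262,270,296),yel2=(160,186,358,384),cab2=(145,210,395,490),cab1=(145,200,245,350)).items():
    Q=W[r0:r1,c0:c1].reshape(-1,3);Q=Q[Q[:,2]>20];print(n,np.percentile(Q,[2,50,98],axis=0).round(0).tolist())
for jx in ([0,1,0],[0,-1,0]): rows([470,-283,300],rotcols(jx,[0,0,-1]))
E
```

```text
[[ 0.299 -0.954 -0.   ]
 [-0.954 -0.299  0.001]
 [-0.001 -0.    -1.   ]]
handle top [ 470.91170235 -282.15968971  214.        ]
mouth [434.39705746 282.77532202 107.        ]
stand [497.9 312.8  12. ]
stand [486.2 224.   12. ]
stand [394.6 236.1  12. ]
stand [410.1 328.6  12. ]
blue [[373.0, -425.0, 26.0], [396.0, -372.0, 115.0], [445.0, -318.0, 181.0]]
jar [[388.0, -41.0, 49.0], [407.0, -21.0, 74.0], [430.0, -1.0, 79.0]]
yel2 [[602.0, -297.0, 22.0], [619.0, -271.0, 115.0], [669.0, -255.0, 181.0]]
cab2 [[544.0, -597.0, 38.0], [608.0, -465.0, 169.0], [693.0, -359.0, 180.0]]
cab1 [[542.0, -191.0, 147.0], [605.0, -59.0, 200.0], [680.0, 71.0, 204.0]]
shift mm [268.1 360.9  82. ] frac [2.2345 3.0078 0.6834] turn frac [ 1.000e-04 -5.000e-04  9.033e-01] deg 162.6
shift mm [268.1 360.9  82. ] frac [2.2345 3.0078 0.6834] turn frac [-0.0003 -0.     -0.0967] deg 17.4
```

drive_tool(moves=[[[0.25, 0.35, 0.69, 0, 0, -0.03, 1], [0.5, 0.75, 0.69, 0, 0, -0.05, 1], [0.55, 0.75, 0.69, 0, 0, -0.05, 1]]])

```text
time_s: 0.4
tool_pos: [268.2, -552.8, 302.2]
eef_rot: [-2.374, 2.056, 0.0]
wrist_force: [1.1, -0.1, -0.2]
width: 92.9
```

drive_tool(moves=[[[0.28, 0.36, 0, 0, 0, -0.03, 1], [0.56, 0.75, 0, 0, 0, -0.05, 1], [0.56, 0.75, 0, 0, 0, -0.05, 1]]])

```text
time_s: 0.7
tool_pos: [337.3, -459.7, 302.6]
eef_rot: [-2.206, 2.236, -0.001]
wrist_force: [-0.1, -0.1, -1.0]
width: 93.1
```

drive_tool(moves=[[[0.28, 0.36, 0, 0, 0, -0.03, 1], [0.56, 0.75, 0, 0, 0, -0.04, 1], [0.56, 0.75, 0, 0, 0, -0.04, 1]]])

```text
time_s: 1.0
tool_pos: [406.1, -367.1, 302.6]
eef_rot: [-2.063, 2.368, -0.001]
wrist_force: [-0.5, 0.1, -0.6]
width: 92.9
```

```bash
python3 - <<'E'
from h import *
rows([470,-283,300],rotcols([-.12,-.99,0],[0,0,-1]));print(monitor.state()['time_s'])
E
```

```text
shift mm [63.9 84.1 -2.6] frac [ 0.5325  0.7011 -0.0216] turn frac [-0.0002  0.0005  0.0054] deg 0.97
1.0
```

drive_tool(moves=[[[0.27, 0.35, 0, 0, 0, 0, 1], [0.533, 0.7, 0, 0, 0, 0.005, 1], [0.533, 0.7, 0, 0, 0, 0.005, 1], [0.533, 0.7, 0, 0, 0, 0.005, 1]]])

```text
time_s: 1.4
tool_pos: [470.6, -282.6, 302.3]
eef_rot: [-2.085, 2.349, -0.0]
wrist_force: [-0.3, -0.5, -0.1]
width: 92.9
```

```bash
python3 - <<'E'
from h import *
s=snap('wrist');W=cloud(s);print(monitor.state()['tool_pos'],monitor.state()['eef_rot'])
cv2.imwrite('pics/w1.png',s['frame'])
P=W.reshape(-1,3);P=P[np.isfinite(P).all(1)]
P=P[(abs(P[:,0]-470)<80)&(abs(P[:,1]+283)<80)]
for lo,hi in [(205,222),(146,153),(139,145)]:
    Q=P[(P[:,2]>lo)&(P[:,2]<hi)];print(lo,len(Q))
    if len(Q)>10: print(cv2.minAreaRect(Q[:,:2].astype(np.float32)),np.median(Q[:,2]))
E
```

```text
[ 469.99016232 -283.50934927  302.34653518] [-2.08295474e+00  2.35041984e+00 -4.75235900e-04]
205 587
((470.3960876464844, -282.95751953125), (13.91147232055664, 22.336271286010742), 87.88703155517578) 214.19217894410812
146 1735
((493.11669921875, -317.80908203125), (49.47478485107422, 131.76290893554688), 33.07557678222656) 148.79375307491927
139 7074
((490.6087341308594, -298.4263916015625), (114.39285278320312, 132.05332946777344), 83.30250549316406) 142.89227631001643
```

View pics/w1.png

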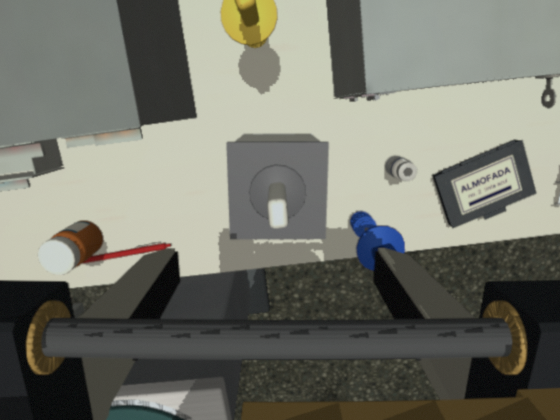

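The wrist picture shows the handle at (277,210), the flange circle at (277,192) and the blue brush at (380,245), clear of the fingers' path.

drive_tool(moves=[[[0, 0, -0.3, 0, 0, 0.025, 1], [0, 0, -0.6, 0, 0, 0.025, 1], [0, 0, -0.6, 0, 0, 0.025, 1], [0, 0, -0.6, 0, 0, 0.025, 1]]])

```text
time_s: 1.85
tool_pos: [469.3, -284.6, 231.1]
eef_rot: [-2.172, 2.269, 0.0]
wrist_force: [0.1, -0.5, 0.6]
width: 93.5
```

```bash
python3 - <<'E'
from h import *
rows([470.4,-283.0,168],rotcols([-.04,-.999,0],[0,0,-1]))
s=snap('wrist');W=cloud(s)
P=W.reshape(-1,3);P=P[np.isfinite(P).all(1)]
P=P[(abs(P[:,0]-470)<60)&(abs(P[:,1]+283)<60)]
for lo,hi,r in [(205,222,30),(146,153,30),(140,145,60)]:
    Q=P[(P[:,2]>lo)&(P[:,2]<hi)&(np.hypot(P[:,0]-470,P[:,1]+283)<r)];print(lo,len(Q))
    if len(Q)>10: print(cv2.minAreaRect(Q[:,:2].astype(np.float32)),np.median(Q[:,2]))
cv2.imwrite('pics/w2.png',s['frame'])
E
```

```text
shift mm [  1.1   1.6 -63.1] frac [ 0.009   0.0134 -0.5259] turn frac [-0.0002  0.0001  0.0012] deg 0.22
205 1069
((470.9320983886719, -282.90167236328125), (13.894664764404297, 21.53817367553711), 87.5656509399414) 214.09869250631684
146 2709
((471.727783203125, -283.2625732421875), (48.622581481933594, 47.0756950378418), 85.0870132446289) 148.78615210022505
140 10766
((470.1775207519531, -282.89801025390625), (88.56623840332031, 88.97108459472656), 83.47887420654297) 142.90511074209883
```

drive_tool(moves=[[[0.01, 0.014, -0.26, 0, 0, 0.001, 1], [0.01, 0.014, -0.526, 0, 0, 0.001, 1], [0.01, 0.014, -0.526, 0, 0, 0.001, 1], [0.01, 0.014, -0.526, 0, 0, 0.001, 1]]])

```text
time_s: 2.3
tool_pos: [471.3, -283.5, 171.3]
eef_rot: [-2.175, 2.265, -0.005]
wrist_force: [0.2, -1.4, 0.5]
width: 93.1
```

drive_tool(moves=[[[0, 0, 0, 0, 0, 0, -1], [0, 0, 0, 0, 0, 0, -1], [0, 0, 0, 0, 0, 0, -1], [0, 0, 0, 0, 0, 0, -1], [0, 0, 0, 0, 0, 0, -1]]])

```text
time_s: 2.8
tool_pos: [471.4, -283.5, 171.5]
eef_rot: [-2.175, 2.265, -0.005]
wrist_force: [-0.5, 0.2, -0.5]
width: 57.6
```

drive_tool(moves=[[[0, 0, 0, 0, 0, 0, -1], [0, 0, 0, 0, 0, 0, -1], [0, 0, 0, 0, 0, 0, -1], [0, 0, 0, 0, 0, 0, -1], [0, 0, 0, 0, 0, 0, -1]]])

```text
time_s: 3.3
tool_pos: [471.4, -283.5, 171.5]
eef_rot: [-2.175, 2.265, -0.005]
wrist_force: [-0.2, -0.2, 0.2]
width: 17.7
```

drive_tool(moves=[[[0, 0, 0, 0, 0, 0, -1], [0, 0, 0, 0, 0, 0, -1], [0, 0, 0, 0, 0, 0, -1]]])

```text
time_s: 3.6
tool_pos: [471.4, -283.5, 171.5]
eef_rot: [-2.175, 2.265, -0.005]
wrist_force: [0.3, 0.2, -0.0]
width: 13.9
```

```bash
python3 - <<'E'
from h import *
st=monitor.state();print(st['tool_pos'],st['eef_rot'],st['wrist_force'],st['width'])
print(Ro.from_rotvec(st['eef_rot']).as_matrix().round(4))
E
```

```text
[ 471.39021301 -283.49546565  171.45709042] [-2.17491677  2.26498098 -0.00505705] [ 0.33278089  0.18846603 -0.00317354] 13.91855362737191
[[-0.0406 -0.9992  0.0033]
 [-0.9992  0.0406 -0.0013]
 [ 0.0012 -0.0033 -1.    ]]
```

drive_tool(moves=[[[0, 0, 0.2, 0, 0, 0, -1], [0, 0, 0.5, 0, 0, 0, -1], [0, 0, 0.8, 0, 0, 0, -1], [0, 0, 0.8, 0, 0, 0, -1]]])

```text
time_s: 4.0
tool_pos: [472.3, -284.1, 272.6]
eef_rot: [-2.174, 2.264, -0.015]
wrist_force: [-0.2, 0.1, -1.7]
width: 14.3
```

drive_tool(moves=[[[0, 0, 0.3, 0, 0, 0, -1], [0, 0, 0.5, 0, 0, 0, -1], [0, 0, 0.5, 0, 0, 0, -1], [0, 0, 0.5, 0, 0, 0, -1]]])

```text
time_s: 4.4
tool_pos: [472.3, -284.1, 331.6]
eef_rot: [-2.174, 2.264, -0.014]
wrist_force: [0.8, -0.3, -2.4]
width: 14.0
```

```bash
python3 - <<'E'
from h import *
st=monitor.state();print(st['tool_pos'],st['wrist_force'],st['width'])
s=snap('wrist');W=cloud(s)
P=W.reshape(-1,3);P=P[np.isfinite(P).all(1)]
Q=P[(P[:,2]>140)&(P[:,2]<145)&(abs(P[:,0]-470)<60)&(abs(P[:,1]+283)<60)]
print(cv2.minAreaRect(Q[:,:2].astype(np.float32)),np.median(Q[:,2]))
cv2.imwrite('pics/w3.png',s['frame'])
s=snap('scene');W=cloud(s); 
cv2.imwrite('pics/s3.png',s['frame'])
print(st['time_s'])
E
```

```text
[ 472.34010836 -284.12257459  331.63548206] [ 0.77657499 -0.28467451 -2.35788549] 13.997028666194122
((470.5618591308594, -283.0762939453125), (88.29991912841797, 88.26781463623047), 83.59199523925781) 142.86312554524469
4.4
```

View pics/w3.png

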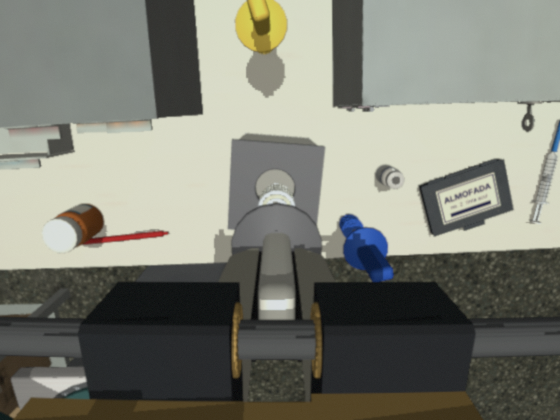

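The wrist picture shows the brush lifted clear. The bristle head is at (277,195) over the hole, and the lid, vial and blue brush are undisturbed.

drive_tool(moves=[[[-0.05, 0.33, 0, 0, 0, 0, -1], [-0.1, 0.66, 0, 0, 0, 0, -1], [-0.15, 1, 0, 0, 0, 0, -1]]])

```text
time_s: 4.8
tool_pos: [453.4, -162.9, 328.9]
eef_rot: [-2.174, 2.266, -0.008]
wrist_force: [0.9, 1.0, -0.6]
width: 13.8
```

drive_tool(moves=[[[-0.05, 0.33, 0, 0, 0, 0, -1], [-0.1, 0.66, 0, 0, 0, 0, -1], [-0.15, 1, 0, 0, 0, 0, -1]]])

```text
time_s: 5.1
tool_pos: [434.6, -41.5, 327.4]
eef_rot: [-2.174, 2.267, -0.006]
wrist_force: [1.3, 0.7, -1.4]
width: 13.8
```

drive_tool(moves=[[[-0.05, 0.33, 0, 0, 0, 0, -1], [-0.1, 0.66, 0, 0, 0, 0, -1], [-0.15, 1, 0, 0, 0, 0, -1]]])

```text
time_s: 5.4
tool_pos: [415.8, 80.0, 326.0]
eef_rot: [2.174, -2.267, 0.005]
wrist_force: [0.8, 0.9, -1.5]
width: 13.8
```

drive_tool(moves=[[[-0.05, 0.33, 0, 0, 0, 0, -1], [-0.1, 0.66, 0, 0, 0, 0, -1], [-0.15, 0.9, 0, 0, 0, 0, -1], [-0.15, 0.9, 0, 0, 0, 0, -1]]])

```text
time_s: 5.8
tool_pos: [396.8, 190.5, 324.4]
eef_rot: [2.176, -2.262, 0.003]
wrist_force: [0.1, 0.2, -0.4]
width: 13.9
```

```bash
python3 - <<'E'
from h import *
st=monitor.state();print(st['tool_pos'],st['eef_rot'],st['wrist_force'],st['width'])
s=snap('wrist');W=cloud(s);C=-s['R'].T@np.array(s['t']).ravel();print('cam',C)
cv2.imwrite('pics/w4.png',s['frame'])
E
```

```text
[396.78278134 190.49309722 324.37137767] [ 2.17646799 -2.26209622  0.00275964] [ 0.09893847  0.21244088 -0.39049365] 13.899970719893274
cam [469.82387239 188.64720075 491.28359908]
```

View pics/w4.png

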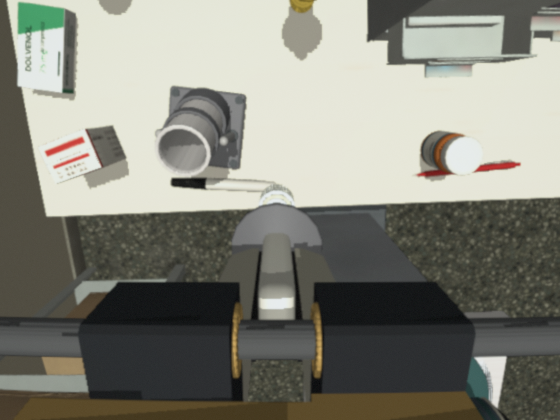

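The picture shows the measure's mouth at about (186,147), its outer wall and the stand base at (170–245, 88–165), with the carton at left and the brush hanging straight.

```bash
cat > fit.py <<'E'
from h import *
def fit(s,th=0.32):
    W=cloud(s)
    P=W.reshape(-1,3);P=P[np.isfinite(P).all(1)]
    P=P[(np.hypot(P[:,0]-438,P[:,1]-279)<55)&(P[:,2]>20)&(P[:,2]<135)]
    def ax(az,t): return np.array([np.sin(t)*np.cos(az),np.sin(t)*np.sin(az),np.cos(t)])
    def res(p):
        a=ax(p[3],p[4]); d=P-p[:3]; h=d@a; r=np.linalg.norm(d-np.outer(h,a),axis=1)
        hc=np.maximum(h,0)  # above rim
        o=np.hypot(r-26,hc); i=np.hypot(r-22,hc); ri=np.hypot(h,np.maximum(abs(r-24.7)-2.8,0)); fl=np.hypot(h+95,np.maximum(r-22,0))
        return np.append(np.min([o,i,ri,fl],axis=0), (p[4]-th)*2000)
    best=None
    for az in (2.8,3.0,-3.1):
        f=least_squares(res,[434,282,107,az,th],loss='soft_l1',f_scale=1.0,x_scale=[1,1,1,.05,.05])
        if best is None or f.cost<best.cost: best=f
    a=ax(best.x[3],best.x[4]); r=best.fun[:-1]
    print(len(P),'M',best.x.round(2),'axis',a.round(4),'floor',(best.x[:3]-95*a).round(1),'med res',np.median(r).round(2),(r<2).mean().round(2))
    return best.x[:3],a
E
python3 - <<'E'
from fit import *
for n in ('wrist','top'): fit(load(n))
s=load('wrist');M,a=fit(s)
f=s['frame'].copy();big=cv2.resize(f[60:210,120:290],None,fx=4,fy=4,interpolation=cv2.INTER_CUBIC)
u=np.cross(a,[0,0,1]);u/=np.linalg.norm(u);v=np.cross(a,u)
for h,r,c in ((0,27.5,(0,0,255)),(0,22,(0,255,0)),(-95,22,(255,0,0))):
    t=np.linspace(0,6.3,60)[:,None];X=M+h*a+r*(np.cos(t)*u+np.sin(t)*v)
    q=(proj(s,X)+.5-[120,60])*4-.5
    cv2.polylines(big,[q.round().astype(np.int32)],False,c,1)
cv2.imwrite('pics/fit.png',big)
# brush length from wrist/scene view
st=monitor.state();T=st['tool_pos'];s=snap('scene');W=cloud(s);P=W.reshape(-1,3);P=P[np.isfinite(P).all(1)]
Q=P[(np.hypot(P[:,0]-T[0],P[:,1]-T[1])<22)&(P[:,2]>140)&(P[:,2]<300)];print('scene brush',len(Q),np.sort(Q[:,2])[:10].round(1))
s=load('wrist');P=cloud(s).reshape(-1,3)
Q=P[(np.hypot(P[:,0]-T[0],P[:,1]-T[1])<22)&(P[:,2]>140)&(P[:,2]<280)];print('wrist brush',len(Q),np.sort(Q[:,2])[:10].round(1))
E
```

```text
4653 M [4.3311e+02 2.7722e+02 1.2797e+02 2.9800e+00 3.3000e-01] axis [-0.3224  0.0524  0.9451] floor [463.7 272.2  38.2] med res 0.68 0.91
588 M [4.3382e+02 2.7699e+02 1.2755e+02 2.9200e+00 3.2000e-01] axis [-0.3071  0.0689  0.9492] floor [463.  270.4  37.4] med res 0.93 0.87
4653 M [4.3311e+02 2.7722e+02 1.2797e+02 2.9800e+00 3.3000e-01] axis [-0.3224  0.0524  0.9451] floor [463.7 272.2  38.2] med res 0.68 0.91
scene brush 170 [182.9 185.4 186.3 187.5 187.6 188.6 189.4 189.4 190.  191.7]
wrist brush 564 [190.1 190.2 190.5 190.8 190.9 190.9 190.9 191.1 191.1 191.3]
```

View pics/fit.png

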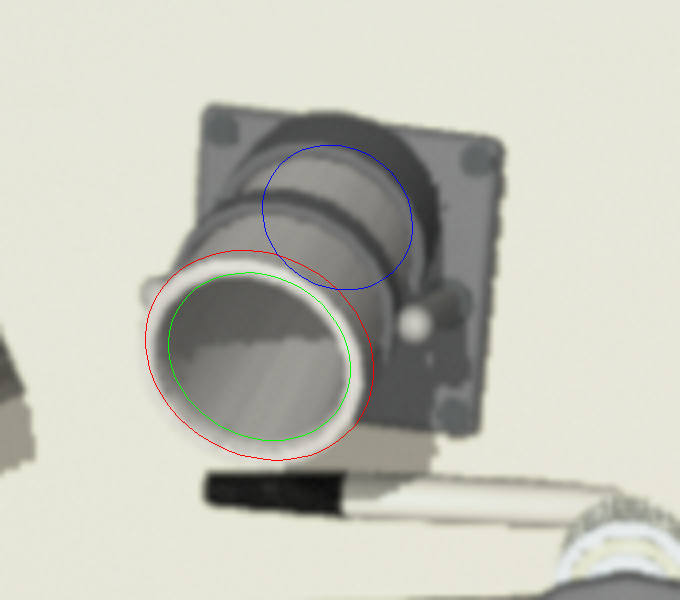

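The overlay matches the rim very well (centre at about (260,353) in the crop), so the measure fit is good.

```bash
cat > tgt.py <<'E'
from h import *
import sys
F=np.array([463.5,271.6,38.0]);t,az=.322,2.99
a=np.array([np.sin(t)*np.cos(az),np.sin(t)*np.sin(az),np.cos(t)])
R=rotcols([-.04,-.999,0],-a)
def tcp(h): return F+a*(h+29.5)-0.9*R.as_matrix()[:,1]
if __name__=='__main__':
    st=monitor.state(); b=(Ro.from_rotvec(st['eef_rot']).as_matrix())
    d=st['tool_pos']+b@[0,.9,29.5]-F; h=d@a
    print('a',a.round(4),'h',h.round(2),'lateral',(d-h*a).round(2),'f',st['wrist_force'].round(2),'t',st['time_s'])
    for h in map(float,sys.argv[1:]): print(h,end=' ');rows(tcp(h),R)
E
python3 tgt.py 260 229
```

```text
a [-0.3128  0.0478  0.9486] h 261.04 lateral [ 14.79 -96.     9.71] f [-0.83 -0.5  -0.73] t 5.9
260.0 shift mm [-23.7  97.3 -11.9] frac [-0.1977  0.8105 -0.0994] turn frac [-0.0141 -0.1013 -0.0014] deg 18.41
229.0 shift mm [-14.   95.8 -41.3] frac [-0.1169  0.7981 -0.3445] turn frac [-0.0141 -0.1013 -0.0014] deg 18.41
```

drive_tool(moves=[[[-0.07, 0.27, -0.03, -0.005, -0.034, 0, -1], [-0.14, 0.54, -0.06, -0.01, -0.068, -0.001, -1], [-0.198, 0.81, -0.1, -0.014, -0.101, -0.001, -1], [-0.198, 0.81, -0.1, -0.014, -0.101, -0.001, -1], [-0.198, 0.81, -0.1, -0.014, -0.101, -0.001, -1]]])

```text
time_s: 6.4
tool_pos: [373.3, 285.2, 312.2]
eef_rot: [-2.023, 2.111, -0.374]
wrist_force: [0.3, 0.2, -0.9]
width: 13.9
```

```bash
python3 tgt.py 229; python3 - <<'E'
from h import *
s=snap('wrist');cv2.imwrite('pics/w5.png',s['frame'])
E
```

```text
a [-0.3128  0.0478  0.9486] h 259.47 lateral [-0.76 -0.21 -0.24] f [ 0.28  0.22 -0.85] t 6.4
229.0 shift mm [ 10.2  -1.2 -28.7] frac [ 0.0852 -0.0104 -0.239 ] turn frac [ 0.0003 -0.0008 -0.001 ] deg 0.23
```

View pics/w5.png

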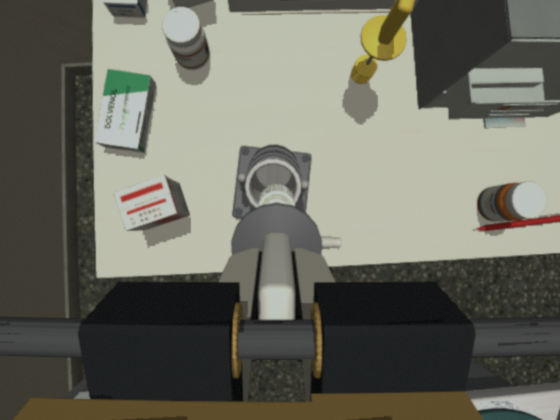

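The view shows the bristle head at (277,200) in line with the open mouth at (273,183).

drive_tool(moves=[[[0.055, -0.008, -0.16, 0, 0, 0, -1], [0.11, -0.016, -0.32, 0, 0, 0, -1], [0.162, -0.022, -0.473, 0, 0, -0.001, -1], [0.162, -0.022, -0.473, 0, 0, -0.001, -1]]])

```text
time_s: 6.85
tool_pos: [394.5, 279.4, 253.3]
eef_rot: [-2.017, 2.124, -0.375]
wrist_force: [0.3, -0.4, -0.1]
width: 13.9
```

```bash
python3 tgt.py 165 135
```

```text
a [-0.3128  0.0478  0.9486] h 196.74 lateral [ 0.77 -3.09  0.41] f [ 0.3  -0.42 -0.12] t 6.85
165.0 shift mm [  9.    1.4 -30.6] frac [ 0.0749  0.0119 -0.2546] turn frac [ 0.001  -0.0018  0.0021] deg 0.53
135.0 shift mm [ 18.4  -0.  -59. ] frac [ 0.1531 -0.     -0.4918] turn frac [ 0.001  -0.0018  0.0021] deg 0.53
```

drive_tool(moves=[[[0.05, 0.01, -0.16, 0.001, -0.002, 0.002, -1], [0.1, 0.006, -0.32, 0.001, -0.002, 0.002, -1], [0.153, 0.003, -0.48, 0.001, -0.002, 0.002, -1], [0.153, 0.003, -0.48, 0.001, -0.002, 0.002, -1]]])

```text
time_s: 7.25
tool_pos: [413.4, 278.1, 194.3]
eef_rot: [-2.017, 2.118, -0.376]
wrist_force: [0.6, 0.2, -0.3]
width: 13.9
```

```bash
python3 tgt.py 126
```

```text
a [-0.3128  0.0478  0.9486] h 134.74 lateral [ 0.37 -1.36  0.19] f [ 0.63  0.16 -0.33] t 7.25
126.0 shift mm [ 2.3  0.9 -8.5] frac [ 0.0192  0.0072 -0.0708] turn frac [ 0.0006 -0.0007  0.001 ] deg 0.24
```

drive_tool(moves=[[[0.019, 0.004, -0.07, 0, 0, 0.001, -1], [0.019, 0.004, -0.07, 0, 0, 0.001, -1], [0.019, 0.004, -0.07, 0, 0, 0.001, -1]]])

```text
time_s: 7.55
tool_pos: [415.9, 278.6, 186.7]
eef_rot: [-2.02, 2.114, -0.376]
wrist_force: [0.2, 0.6, -0.3]
width: 13.7
```

drive_tool(moves=[[[0.01, 0, -0.03, 0, 0, 0, -1], [0.01, 0, -0.03, 0, 0, 0, -1], [0.01, 0, -0.03, 0, 0, 0, -1]]])

```text
time_s: 7.85
tool_pos: [417.0, 278.6, 183.3]
eef_rot: [-2.019, 2.114, -0.376]
wrist_force: [0.4, 0.2, -1.0]
width: 14.0
```

```bash
python3 tgt.py 118
```

```text
a [-0.3128  0.0478  0.9486] h 123.18 lateral [ 0.39 -0.31  0.15] f [ 0.38  0.21 -1.03] t 7.85
118.0 shift mm [ 1.2  0.  -5.1] frac [ 0.0098  0.0002 -0.0422] turn frac [ 0.0004 -0.0005  0.0001] deg 0.12
```

drive_tool(moves=[[[0.007, 0, -0.024, 0, 0, 0, -1], [0.007, 0, -0.024, 0, 0, 0, -1], [0.007, 0, -0.024, 0, 0, 0, -1]]])

```text
time_s: 8.15
tool_pos: [417.8, 278.6, 180.4]
eef_rot: [-2.02, 2.114, -0.376]
wrist_force: [-0.1, -0.6, -0.6]
width: 13.8
```

```bash
python3 tgt.py 117
```

```text
a [-0.3128  0.0478  0.9486] h 120.18 lateral [ 0.27 -0.12  0.1 ] f [-0.11 -0.58 -0.63] t 8.15
117.0 shift mm [ 0.7 -0.1 -3.1] frac [ 0.0056 -0.0005 -0.026 ] turn frac [ 0.0004 -0.0005  0.0001] deg 0.12
```

drive_tool(moves=[[[0.006, 0, -0.025, 0, 0, 0, -1], [0.006, 0, -0.025, 0, 0, 0, -1], [0.006, 0, -0.025, 0, 0, 0, -1]]])

```text
time_s: 8.45
tool_pos: [418.7, 278.7, 177.5]
eef_rot: [-2.019, 2.114, -0.376]
wrist_force: [-0.3, -1.0, 2.8]
width: 13.6
```

drive_tool(moves=[[[0, 0, 0, 0, 0, 0, -1], [0, 0, 0, 0, 0, 0, -1]]])

```text
time_s: 8.65
tool_pos: [418.7, 278.7, 177.7]
eef_rot: [-2.019, 2.114, -0.376]
wrist_force: [0.0, 0.5, 1.0]
width: 13.8
```

```bash
python3 tgt.py 160
```

```text
a [-0.3128  0.0478  0.9486] h 117.37 lateral [0.24 0.05 0.08] f [0.01 0.49 0.99] t 8.65
160.0 shift mm [-13.6   2.   40.4] frac [-0.1135  0.0163  0.3363] turn frac [ 0.0004 -0.0004  0.0001] deg 0.1
```

drive_tool(moves=[[[0.005, 0, -0.018, 0, 0, 0, -1], [0.005, 0, -0.018, 0, 0, 0, -1], [0.005, 0, -0.018, 0, 0, 0, -1]]])

```text
time_s: 8.95
tool_pos: [419.3, 278.7, 175.6]
eef_rot: [-2.019, 2.114, -0.376]
wrist_force: [-0.5, -0.9, 4.3]
width: 13.7
```

drive_tool(moves=[[[0, 0, 0, 0, 0, 0, -1], [0, 0, 0, 0, 0, 0, -1]]])

```text
time_s: 9.15
tool_pos: [419.3, 278.7, 175.7]
eef_rot: [-2.019, 2.114, -0.376]
wrist_force: [-1.1, -1.0, 4.2]
width: 13.8
```

```bash
python3 tgt.py 160
```

```text
a [-0.3128  0.0478  0.9486] h 115.27 lateral [0.23 0.16 0.07] f [-1.13 -0.98  4.25] t 9.15
160.0 shift mm [-14.3   1.9  42.4] frac [-0.1188  0.0162  0.3529] turn frac [ 0.0004 -0.0004  0.0001] deg 0.09
```

drive_tool(moves=[[[-0.06, 0.008, 0.18, 0, 0, 0, -1], [-0.122, 0.016, 0.369, 0, 0, 0, -1], [-0.122, 0.016, 0.369, 0, 0, 0, -1], [-0.122, 0.016, 0.369, 0, 0, 0, -1]]])

```text
time_s: 9.55
tool_pos: [404.7, 280.7, 219.4]
eef_rot: [-2.019, 2.113, -0.376]
wrist_force: [0.7, -0.1, -1.5]
width: 14.1
```

```bash
python3 tgt.py 122 116
```

```text
a [-0.3128  0.0478  0.9486] h 161.38 lateral [-0.01 -0.03 -0.  ] f [ 0.68 -0.08 -1.54] t 9.55
122.0 shift mm [ 12.3  -1.9 -37.4] frac [ 0.1024 -0.0157 -0.3113] turn frac [ 0.0003 -0.0004 -0.    ] deg 0.09
116.0 shift mm [ 14.2  -2.2 -43.1] frac [ 0.1181 -0.0181 -0.3588] turn frac [ 0.0003 -0.0004 -0.    ] deg 0.09
```

Retracted cleanly. Second press.

drive_tool(moves=[[[0.05, -0.008, -0.15, 0, 0, 0, -1], [0.102, -0.016, -0.31, 0, 0, 0, -1], [0.102, -0.016, -0.31, 0, 0, 0, -1], [0.102, -0.016, -0.31, 0, 0, 0, -1]]])

```text
time_s: 9.95
tool_pos: [416.7, 278.4, 181.4]
eef_rot: [-2.02, 2.115, -0.376]
wrist_force: [-0.2, -0.1, -2.0]
width: 14.3
```

```bash
python3 tgt.py 115.2
```

```text
a [-0.3128  0.0478  0.9486] h 121.53 lateral [-0.46 -0.4  -0.13] f [-0.22 -0.07 -1.95] t 9.95
115.2 shift mm [ 2.4  0.  -5.9] frac [ 0.0197  0.0003 -0.0491] turn frac [ 0.0006 -0.0008  0.0001] deg 0.19
```

drive_tool(moves=[[[0.01, 0, -0.025, 0, 0, 0, -1], [0.019, 0, -0.047, 0, 0, 0, -1], [0.019, 0, -0.047, 0, 0, 0, -1], [0.019, 0, -0.047, 0, 0, 0, -1]]])

```text
time_s: 10.35
tool_pos: [419.1, 278.6, 176.3]
eef_rot: [-2.02, 2.114, -0.376]
wrist_force: [-2.5, -0.7, 3.0]
width: 13.9
```

drive_tool(moves=[[[0, 0, 0, 0, 0, 0, -1], [0, 0, 0, 0, 0, 0, -1]]])

```text
time_s: 10.55
tool_pos: [419.0, 278.6, 176.6]
eef_rot: [-2.02, 2.114, -0.376]
wrist_force: [-1.1, -0.2, 3.1]
width: 13.9
```

```bash
python3 tgt.py 162
```

```text
a [-0.3128  0.0478  0.9486] h 116.18 lateral [0.21 0.02 0.07] f [-1.08 -0.19  3.14] t 10.55
162.0 shift mm [-14.6   2.1  43.4] frac [-0.1216  0.0177  0.3615] turn frac [ 0.0005 -0.0006  0.0001] deg 0.14
```

drive_tool(moves=[[[0.003, 0, -0.009, 0, 0, 0, -1], [0.003, 0, -0.009, 0, 0, 0, -1], [0.003, 0, -0.009, 0, 0, 0, -1]]])

```text
time_s: 10.85
tool_pos: [419.4, 278.6, 175.5]
eef_rot: [-2.02, 2.114, -0.376]
wrist_force: [-1.8, -1.4, 3.7]
width: 13.9
```

drive_tool(moves=[[[-0.06, 0.009, 0.18, 0, 0, 0, -1], [-0.124, 0.018, 0.37, 0, 0, 0, -1], [-0.124, 0.018, 0.37, 0, 0, 0, -1], [-0.124, 0.018, 0.37, 0, 0, 0, -1]]])

```text
time_s: 11.25
tool_pos: [404.6, 280.8, 219.4]
eef_rot: [-2.02, 2.114, -0.376]
wrist_force: [0.8, 0.8, -1.1]
width: 13.9
```

```bash
python3 tgt.py 122
```

```text
a [-0.3128  0.0478  0.9486] h 161.42 lateral [-0.1   0.1  -0.04] f [ 0.82  0.83 -1.13] t 11.25
122.0 shift mm [ 12.4  -2.  -37.4] frac [ 0.1032 -0.0169 -0.3114] turn frac [ 0.0004 -0.0006 -0.    ] deg 0.13
```

Third press, same path.

drive_tool(moves=[[[0.05, -0.008, -0.15, 0, 0, 0, -1], [0.103, -0.016, -0.31, 0, 0, 0, -1], [0.103, -0.016, -0.31, 0, 0, 0, -1], [0.103, -0.016, -0.31, 0, 0, 0, -1]]])

```text
time_s: 11.65
tool_pos: [416.8, 278.6, 181.4]
eef_rot: [-2.021, 2.115, -0.376]
wrist_force: [-0.0, 0.4, -1.0]
width: 13.7
```

drive_tool(moves=[[[0.01, 0, -0.025, 0, 0, 0, -1], [0.019, 0, -0.047, 0, 0, 0, -1], [0.019, 0, -0.047, 0, 0, 0, -1], [0.019, 0, -0.047, 0, 0, 0, -1]]])

```text
time_s: 12.05
tool_pos: [419.1, 278.7, 176.3]
eef_rot: [-2.02, 2.115, -0.376]
wrist_force: [-1.5, -0.0, 3.4]
width: 13.7
```

drive_tool(moves=[[[0.003, 0, -0.009, 0, 0, 0, -1], [0.003, 0, -0.009, 0, 0, 0, -1], [0.003, 0, -0.009, 0, 0, 0, -1]]])

```text
time_s: 12.35
tool_pos: [419.5, 278.8, 175.4]
eef_rot: [-2.02, 2.115, -0.376]
wrist_force: [-1.2, -0.7, 5.1]
width: 14.1
```

```bash
python3 tgt.py 262
```

```text
a [-0.3128  0.0478  0.9486] h 114.96 lateral [0.26 0.22 0.07] f [-1.16 -0.73  5.06] t 12.35
262.0 shift mm [-46.3   6.7 139.4] frac [-0.3861  0.0562  1.1616] turn frac [ 0.0006 -0.0008  0.0001] deg 0.18
```

Three presses of about 5 N are done. Withdrawing along the axis.

drive_tool(moves=[[[-0.06, 0.009, 0.18, 0, 0, 0, -1], [-0.124, 0.018, 0.37, 0, 0, 0, -1], [-0.19, 0.027, 0.58, 0, 0, 0, -1], [-0.19, 0.027, 0.58, 0, 0, 0, -1]]])

```text
time_s: 12.75
tool_pos: [396.8, 282.6, 248.3]
eef_rot: [-2.017, 2.112, -0.375]
wrist_force: [0.6, 0.1, -0.5]
width: 13.9
```

drive_tool(moves=[[[-0.06, 0.009, 0.18, 0, 0, 0, -1], [-0.124, 0.018, 0.37, 0, 0, 0, -1], [-0.21, 0.027, 0.64, 0, 0, 0, -1], [-0.21, 0.027, 0.64, 0, 0, 0, -1]]])

```text
time_s: 13.15
tool_pos: [371.6, 286.4, 328.3]
eef_rot: [-2.014, 2.108, -0.375]
wrist_force: [0.3, 0.7, -0.5]
width: 14.1
```

```bash
python3 tgt.py; python3 - <<'E'
from h import *
Rh=Ro.from_rotvec([-2.17491677,2.26498098,-0.00505705])
rows([400,190,335],Rh); rows([471.4,-283.5,325],Rh)
E
```

```text
a [-0.3128  0.0478  0.9486] h 275.37 lateral [2.73 0.41 0.88] f [ 0.31  0.71 -0.45] t 13.15
shift mm [ 28.4 -96.4   6.7] frac [ 0.2367 -0.8036  0.0556] turn frac [0.0135 0.1016 0.0016] deg 18.45
shift mm [  99.8 -569.9   -3.3] frac [ 0.8317 -4.7494 -0.0278] turn frac [0.0135 0.1016 0.0016] deg 18.45
```

drive_tool(moves=[[[0.06, -0.2, 0.06, 0.005, 0.034, 0, -1], [0.12, -0.5, 0.06, 0.01, 0.068, 0.001, -1], [0.17, -0.9, 0.06, 0.0135, 0.1016, 0.0016, -1], [0.17, -0.9, 0.06, 0.0135, 0.1016, 0.0016, -1]]])

```text
time_s: 13.55
tool_pos: [393.7, 174.3, 333.6]
eef_rot: [2.167, -2.271, 0.0]
wrist_force: [-0.0, 1.2, -1.9]
width: 14.0
```

drive_tool(moves=[[[0.05, -0.33, 0, 0, 0, 0, -1], [0.1, -0.66, 0, 0, 0, 0, -1], [0.16, -1, 0, 0, 0, 0, -1]]])

```text
time_s: 13.85
tool_pos: [413.0, 53.0, 332.0]
eef_rot: [2.167, -2.27, -0.0]
wrist_force: [1.2, 0.6, -1.0]
width: 14.0
```

drive_tool(moves=[[[0.05, -0.33, 0, 0, 0, 0, -1], [0.1, -0.66, 0, 0, 0, 0, -1], [0.16, -1, 0, 0, 0, 0, -1]]])

```text
time_s: 14.15
tool_pos: [432.3, -68.5, 330.6]
eef_rot: [2.167, -2.269, -0.001]
wrist_force: [1.1, 0.5, -1.1]
width: 13.9
```

drive_tool(moves=[[[0.05, -0.33, 0, 0, 0, 0, -1], [0.1, -0.66, 0, 0, 0, 0, -1], [0.16, -1, 0, 0, 0, 0, -1]]])

```text
time_s: 14.45
tool_pos: [451.5, -190.1, 329.1]
eef_rot: [2.166, -2.269, -0.002]
wrist_force: [0.4, 0.3, -1.7]
width: 13.8
```

```bash
cat > home.py <<'E'
from h import *
import sys
Rh=Ro.from_rotvec([-2.17491677,2.26498098,-0.00505705])
st=monitor.state();print(st['tool_pos'].round(2),st['wrist_force'].round(2),st['width'],st['time_s'])
for z in map(float,sys.argv[1:]): rows([471.4,-283.5,z],Rh)
E
python3 home.py 330
```

```text
[ 451.54 -190.06  329.05] [ 0.41  0.32 -1.67] 13.794445831913576 14.45
shift mm [ 19.9 -93.4   0.9] frac [ 0.1655 -0.7787  0.0079] turn frac [ 0.0003 -0.0023  0.0019] deg 0.54
```

drive_tool(moves=[[[0.06, -0.3, 0, 0, -0.001, 0.001, -1], [0.12, -0.55, 0, 0, -0.002, 0.002, -1], [0.165, -0.777, 0.008, 0, -0.002, 0.002, -1], [0.165, -0.777, 0.008, 0, -0.002, 0.002, -1], [0.165, -0.777, 0.008, 0, -0.002, 0.002, -1]]])

```text
time_s: 14.95
tool_pos: [471.4, -283.3, 328.4]
eef_rot: [2.175, -2.266, 0.002]
wrist_force: [0.2, -0.4, -0.9]
width: 13.9
```

```bash
python3 home.py 330 290; python3 - <<'E'
from h import *
s=snap('wrist');cv2.imwrite('pics/w6.png',cv2.resize(s['frame'][120:270,200:360],None,fx=4,fy=4,interpolation=cv2.INTER_CUBIC))
t=snap('scene');
T=monitor.state()['tool_pos']
for x in (s,t):
  P=cloud(x).reshape(-1,3);P=P[np.isfinite(P).all(1)]
  Q=P[(np.hypot(P[:,0]-T[0],P[:,1]-T[1])<24)&(P[:,2]>160)&(P[:,2]<290)];print(len(Q),Q[:,2].min() if len(Q) else '', [ (z,Q[(abs(Q[:,2]-z)<5)].mean(0).round(1)) for z in (195,205,215,225)])
  Q=P[(np.hypot(P[:,0]-T[0],P[:,1]-T[1])<35)&(abs(P[:,2]-308)<6)]
  if len(Q)>20: print('flange',len(Q),cv2.minEnclosingCircle(Q[:,:2].astype(np.float32)),np.median(Q[:,2]))
E
```

```text
[ 471.44 -283.35  328.39] [ 0.18 -0.42 -0.94] 13.889109790651839 14.95
shift mm [-0.  -0.2  1.6] frac [-0.0003 -0.0013  0.0134] turn frac [-0.     -0.0008  0.0001] deg 0.14
shift mm [ -0.   -0.2 -38.4] frac [-3.000e-04 -1.300e-03 -3.199e-01] turn frac [-0.     -0.0008  0.0001] deg 0.14
566 192.35038926771537 [(195, array([ 481.2, -283.4,  197.3])), (205, array([ 481.7, -283.3,  205.2])), (215, array([ 480.2, -283. ,  217.2])), (225, array([ 478.1, -283.6,  222.1]))]
flange 3062 ((470.76519775390625, -282.8094482421875), 24.762229919433594) 305.6073484659946
118 176.85737094942786 [(195, array([ 461.6, -278. ,  195.9])), (205, array([ 463.1, -275.9,  205.9])), (215, array([ 465.2, -278.7,  215.7])), (225, array([ 465.9, -281.6,  224. ]))]
flange 100 ((467.57940673828125, -282.25140380859375), 25.360904693603516) 305.68575695425386
```

View pics/w6.png

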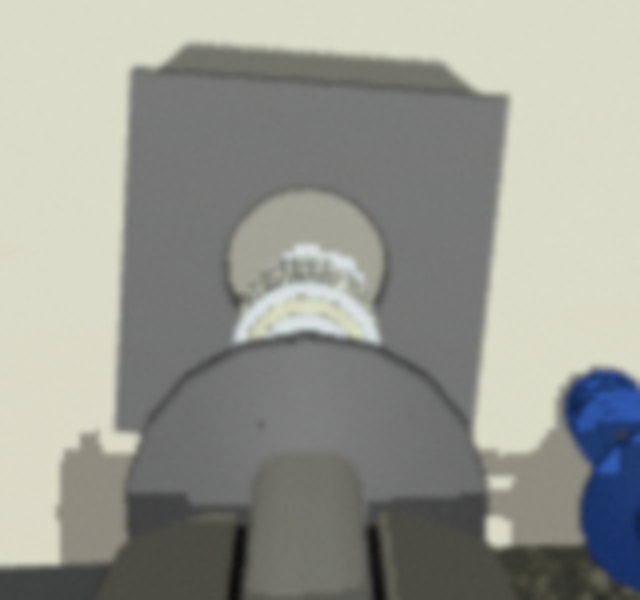

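The view shows the bristle end centred over the hole (hole at (308,255), bristles at (308,290) by perspective). The flange centre measures (470.8,-282.8), so it hasn't slipped in the grip.

drive_tool(moves=[[[0, 0, -0.2, 0, 0, 0, -1], [0, 0, -0.4, 0, 0, 0, -1], [0, 0, -0.6, 0, 0, 0, -1], [0, 0, -0.6, 0, 0, 0, -1]]])

```text
time_s: 15.45
tool_pos: [470.7, -281.1, 254.3]
eef_rot: [2.178, -2.263, -0.002]
wrist_force: [0.5, 0.7, -1.1]
width: 13.6
```

```bash
python3 home.py 190
```

```text
[ 470.7  -281.09  254.34] [ 0.5   0.72 -1.13] 13.617675977208838 15.45
shift mm [  0.7  -2.4 -64.3] frac [ 0.0058 -0.02   -0.5361] turn frac [-0.0005 -0.0014 -0.0006] deg 0.29
```

drive_tool(moves=[[[0.006, -0.02, -0.18, 0, -0.001, -0.001, -1], [0.006, -0.02, -0.36, 0, -0.001, -0.001, -1], [0.006, -0.02, -0.52, 0, -0.001, -0.001, -1], [0.006, -0.02, -0.52, 0, -0.001, -0.001, -1], [0.006, -0.02, -0.52, 0, -0.001, -0.001, -1]]])

```text
time_s: 15.95
tool_pos: [471.8, -283.3, 193.5]
eef_rot: [-2.174, 2.266, -0.004]
wrist_force: [-0.4, -0.2, -0.5]
width: 13.5
```

```bash
python3 home.py 184 172
```

```text
[ 471.78 -283.28  193.53] [-0.35 -0.15 -0.52] 13.540005149725781 15.95
shift mm [-0.4 -0.2 -9.5] frac [-0.0032 -0.0018 -0.0794] turn frac [-0.0003 -0.0001  0.0002] deg 0.07
shift mm [ -0.4  -0.2 -21.5] frac [-0.0032 -0.0018 -0.1794] turn frac [-0.0003 -0.0001  0.0002] deg 0.07
```

drive_tool(moves=[[[-0.003, -0.002, -0.06, 0, 0, 0, -1], [-0.003, -0.002, -0.1, 0, 0, 0, -1], [-0.003, -0.002, -0.14, 0, 0, 0, -1], [-0.003, -0.002, -0.14, 0, 0, 0, -1]]])

```text
time_s: 16.35
tool_pos: [471.2, -283.4, 176.0]
eef_rot: [-2.174, 2.266, -0.002]
wrist_force: [-0.3, 0.3, -1.2]
width: 14.1
```

```bash
python3 home.py 171.5
```

```text
[ 471.23 -283.39  176.01] [-0.27  0.27 -1.16] 14.138991308398435 16.35
shift mm [ 0.2 -0.1 -4.5] frac [ 0.0014 -0.0009 -0.0376] turn frac [-0.0005 -0.0004  0.0002] deg 0.11
```

Plug is entering freely; lowering the last 4.5 mm.

drive_tool(moves=[[[0.001, -0.001, -0.018, 0, 0, 0, -1], [0.001, -0.001, -0.036, 0, 0, 0, -1], [0.001, -0.001, -0.036, 0, 0, 0, -1], [0.001, -0.001, -0.036, 0, 0, 0, -1]]])

```text
time_s: 16.75
tool_pos: [471.3, -283.5, 171.7]
eef_rot: [-2.174, 2.266, -0.002]
wrist_force: [-0.1, -0.8, -1.1]
width: 13.8
```

```bash
python3 home.py 171.2
```

```text
[ 471.31 -283.54  171.72] [-0.1  -0.84 -1.07] 13.755587432617443 16.75
shift mm [ 0.1  0.  -0.5] frac [ 0.0007  0.0003 -0.0043] turn frac [-0.0005 -0.0004  0.0003] deg 0.12
```

drive_tool(moves=[[[0, 0, -0.003, 0, 0, 0, -1], [0, 0, -0.003, 0, 0, 0, -1], [0, 0, -0.003, 0, 0, 0, -0.5], [0, 0, -0.003, 0, 0, 0, -0.5], [0, 0, -0.003, 0, 0, 0, -0.5]]])

```text
time_s: 17.25
tool_pos: [471.3, -283.5, 171.4]
eef_rot: [-2.174, 2.266, -0.002]
wrist_force: [-0.8, -0.3, 0.1]
width: 23.1
```

drive_tool(moves=[[[0, 0, 0, 0, 0, 0, 0.3], [0, 0, 0, 0, 0, 0, 0.3], [0, 0, 0, 0, 0, 0, 0.3], [0, 0, 0, 0, 0, 0, 0.3], [0, 0, 0, 0, 0, 0, 0.3]]])

```text
time_s: 17.75
tool_pos: [471.4, -283.5, 171.4]
eef_rot: [-2.174, 2.266, -0.002]
wrist_force: [0.4, 0.3, 0.7]
width: 57.7
```

drive_tool(moves=[[[0, 0, 0.25, 0, 0, 0, 0.3], [0, 0, 0.5, 0, 0, 0, 0.3], [0, 0, 0.8, 0, 0, 0, 0.3], [0, 0, 0.8, 0, 0, 0, 0.3]]])

```text
time_s: 18.15
tool_pos: [472.3, -284.1, 272.6]
eef_rot: [-2.173, 2.265, -0.012]
wrist_force: [0.5, -1.0, 0.3]
width: 60.6
```

```bash
python3 home.py; python3 - <<'E'
from h import *
s=snap('wrist');W=cloud(s)
cv2.imwrite('pics/w7.png',s['frame'])
P=W.reshape(-1,3);P=P[np.isfinite(P).all(1)]
P=P[(abs(P[:,0]-470)<60)&(abs(P[:,1]+283)<60)]
for lo,hi,r in [(205,222,30),(146,153,30),(140,145,60)]:
    Q=P[(P[:,2]>lo)&(P[:,2]<hi)&(np.hypot(P[:,0]-470,P[:,1]+283)<r)]
    if len(Q)>10: print(lo,len(Q),cv2.minAreaRect(Q[:,:2].astype(np.float32)),np.median(Q[:,2]))
    if lo==146: print('tilt',np.linalg.lstsq(np.c_[Q[:,:2]-Q[:,:2].mean(0),np.ones(len(Q))],Q[:,2],rcond=None)[0])
E
```

```text
[ 472.27 -284.12  272.57] [ 0.46 -0.99  0.28] 60.589170137931966 18.15
205 730 ((470.4001770019531, -283.25604248046875), (13.492464065551758, 22.2878475189209), 87.68277740478516) 214.2332840934423
146 2052 ((471.7459716796875, -282.86126708984375), (47.28792953491211, 48.53620147705078), 0.6500546932220459) 148.7218668983914
tilt [-8.86735858e-03 -1.57180972e-03  1.48857959e+02]
140 8249 ((470.0487976074219, -282.90606689453125), (88.31836700439453, 88.87422180175781), 83.39663696289062) 142.88636715039482
```

View pics/w7.png

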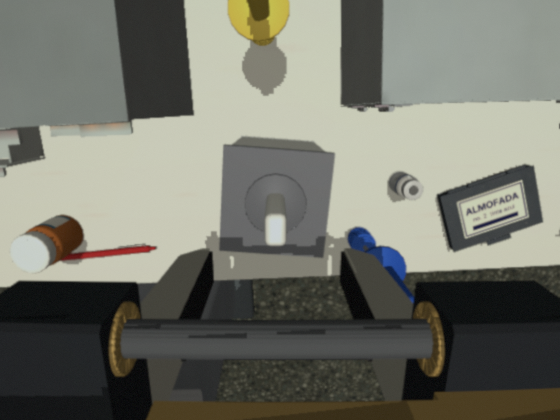

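The brush is back exactly as found: handle top at 214.2 mm, flange flat and centred. The gripper is clear of everything, so I'm handing in.

```bash
python3 -c "
from cell import workorder
print(workorder.close_job())"
```

```text
the job is handed in; nothing more can be done
None
```

I brushed out the measure with three presses, put the brush back in its pot, let go and handed the job in at about 18 s. Handing in gave no verdict.

- **Presses:** I felt for the bottom in 3 mm steps. Each press read about 4 to 5 N along the measure's axis at the wrist, well under the 25 N limit. The flange was about 115 mm from the floor at each press, by my fit of the measure.
- **Draws:** Between presses I drew the brush up to about 161 mm from the floor, within 1 mm of the measure's axis by my fit.
- **Brush in the pot:** The last wrist picture shows the handle's top at 214.2 mm, the same as before I took it. Its axis is within 0.5 mm of the lid's centre, which I took as the hole's centre, and the flange tilts about 0.01 rad.
- **Other things:** The gripper is about 58 mm above the handle and touches nothing. The jar, the vial and the blue look-alike appear unmoved. The carton was last pictured before the first press, and no move went near it.

One reading disagreed. The scene camera's depth first suggested the brush end lay about 112 mm below the flange, but contact came at about 117 to 119 mm. I went by the contact.

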